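# Count the tall bottle from the carton

### The job

Lift the one tall narrow-necked bottle out of the leaning three-cell carton and stand it upright on the square cork mat. Then let go, take it again lower down on its body, and stand it upright in the middle of the small round platform, beneath the overhanging detector head, and leave it there. Do not bump the detector, drop or tip over the bottle, or disturb the two jars in the carton, the beaker or the tip rack.

Things in the scene. Friction and masses are not known exactly. Their poses are not given: they have to be found in the camera images.
- carton: Open brown carton, one row of three cells, fixed in a steel stand, its mouth leaning 0.45 rad from vertical towards this frame's -x: the way out of a cell is (-0.435, 0, 0.900) here. Origin on the bench; z up, y along the row. Cells 98 mm along y by 84 mm, centres at y = -0.102, 0, 0.102; walls, dividers and floor 4 mm. The stand's base is 4 mm thick, x from -0.07 to 0.13.
- carton_rim (a point): Centre of the carton's mouth, in the plane of its rim, on the axis of the middle cell; axes as the carton's. The carton is 310 mm along y, 92 mm across and 138 mm deep from rim to underside; all dividers reach the rim. Which cell holds the bottle varies.
- bottle_mid (a point): Tall white plastic bottle, small grey cap, about 0.28 kg, 120 mm tall: body 60 mm in diameter up to 80 mm from the foot, shoulder to 90, cap 26 mm in diameter from 98 to 120 mm. Point on its axis 60 mm from the foot; z from foot to cap. Starts leaning in a cell, on its floor and near wall, cap top 14 mm below the rim: take the cap along the cell's axis, a finger each side along the carton's y.
- jar1_mid (a point): A squat white jar with a wide grey lid, 60 mm in diameter and 74 mm tall, loose in a cell of the carton; point on its axis half-way up, z along the axis. To be left alone.
- jar2_mid (a point): A second, identical squat jar in another cell of the carton; point on its axis half-way up. To be left alone.
- tile_top (a point): Flat square cork mat lying fixed on the bench, 150 x 150 x 8 mm; this is the centre of its top face, 8 mm above the bench, x and y along its sides.
- platform (a point): Centre of the top face of the counting station's small round steel platform, 80 mm in diameter, 40 mm above the bench; z up, x away from the robot (to the post). Under it is the fixed white base, 30 mm high, from x = -0.055 to 0.125 and y = -0.06 to 0.06 in this frame.
- detector: Fixed grey round detector head, 40 mm in diameter, 78 mm tall; origin at the centre of its underside, 165 mm straight above the platform's middle, 45 mm above the bottle's cap once it stands there: no room for a hand over the cap. An arm along its +x (away from the robot) joins it to a post 22 mm thick at x = 0.100, from the base up to 85 mm above this origin. Other sides are open.
- beaker_mid (a point): Clear glass beaker, 68 mm in diameter and 90 mm tall, loose on the bench; point on its axis half-way up. To be left alone.
- tip_rack_mid (a point): Blue pipette tip rack, 122 x 84 x 45 mm, loose on the bench; point at its centre. To be left alone.
Not all that is in view belongs to the job. Leave any green, turquoise or yellow look-alike of the part that bears bottle_mid alone.

How it is judged:
On the way:
1. the bottle stands upright and released on the cork mat (x of bottle_mid in the frame of tile_top between -0.055 and 0.055 m and y of bottle_mid in the frame of tile_top between -0.055 and 0.055 m and z of bottle_mid in the frame of tile_top between 0.053 and 0.068 m and angle between bottle_mid's own z axis and vertical below 0.08 rad and contact force between bottle and the fingers below 0.2 N and contact force between bottle and the arm below 0.2 N and linear speed of bottle below 0.02 m/s and angular speed of bottle below 0.2 rad/s), for 0.2 s.
At the end, for the whole second after the job is handed in: The bottle stands upright (within 0.08 rad), released and at rest on the round platform under the detector head, its axis within 15 mm of the platform's centre (horizontal distance between bottle_mid and platform below 0.015 m and z of bottle_mid in the frame of platform between 0.053 and 0.068 m and angle between bottle_mid's own z axis and vertical below 0.08 rad and contact force between bottle and the fingers below 0.2 N and contact force between bottle and the arm below 0.2 N and linear speed of bottle below 0.02 m/s and angular speed of bottle below 0.2 rad/s); the robot touches nothing.
It fails at once if the detector is bumped (more than 4 N) (contact force between detector and anything else above 4 N).
It fails at once if the bottle is dropped (falls free for more than about 13 mm) (contact force between bottle and anything else below 0.05 N and linear speed of bottle above 0.5 m/s).
It fails at once if the bottle is tipped beyond 1 rad from upright (angle between bottle_mid's own z axis and vertical above 1 rad).
It fails at once if a jar in the carton is moved by more than 30 mm (distance of any of jar1_mid, jar2_mid from where it was at the start of the episode above 0.03 m).
It fails at once if the beaker or the tip rack is moved by more than 20 mm (distance of any of beaker_mid, tip_rack_mid from where it was at the start of the episode above 0.02 m).
It also fails if it takes over 69 s, if anything falls off the work surface, if the arm or the gripper's body presses on something with over 40 N, if the wrist force passes 120 N, or if a joint passes its speed limit or range.

### The arm

A 6-joint arm with a two-finger parallel gripper is mounted at the origin on the work surface. World frame = base frame: x ahead of the robot, y to its left, z up, the work surface at z = 0. Lengths are in m, angles in rad, forces in N, time in s.
With the tool pointing down it reaches from about 0.3 to 0.775 m from the base axis. Payload 14.6 kg.
Tool frame: the origin (TCP) lies midway between the tips of the shut fingers; the grasp point (between the pads) lies 19 mm behind it (ctrl.pinch_z is the distance from the TCP to the grasp point, in m); z points along the fingers, y is the line along which they close (so a half turn about z gives the same grasp; the last joint's range is limited). The gripper opens to 94 mm and grips with 3 to 60 N. Pads are 16 mm wide; open, the fingers measure 119 mm over their backs; the gripper's body (75 mm by 177 mm) begins 78 mm behind the grasp point.
Start: joints at [-1.216, 0.3, 1.521, -0, 1.321, -0.067], TCP at [0.225, -0.502, 0.205] pointing down, gripper open.
Joint ranges: [-3.03, 3.03], [-0.79, 2.21], [0.23, 2.52], [-1.04, 4.18], [0, 3.07], [-2.55, 2.55]. Speed limits (rad/s): [2.22, 2.22, 2.57, 3.14, 3.14, 3.14].

### API

Orientations are given as [roll, pitch, yaw] about the fixed x, y, z axes, in that order (R = Rz(yaw) Ry(pitch) Rx(roll)).
In Python, from station import ctrl gives the robot as it stands.
- The arm moves only by the tool jog_arm, never from a script. Its argument "motion" is a list of rows, each a list of 7 numbers: the shift along the tool's x, y, z in m, then the turn, a rotation vector about the tool's x, y, z in rad, then the opening, from -1 (shut) to 1 (fully open). In form: [[tx, ty, tz, rx, ry, rz, gripper], ...]. A call has 1 to 5 rows; each row shifts and turns the commanded pose from where the row before left it, along the tool's axes as they then stand; what a row does not reach is not made up. A row lasts 1/10 s, in which the tool goes at most 50 mm and 8.59 degrees, less where a joint would pass 70% of its speed; a pose out of reach is approached as far as the arm can. A call is refused whole if a number of a shift passes 0.05 or a number of a turn 0.15, either way. A call with a gripper value outside its range is refused whole. The fingers move at their own pace and stop on an object; "squeeze" is the grip in N (left out, the last holds). Time passes only in rows, so rows that do not move let the fingers close. It gives the time, the measured TCP pose, the force, the opening and the grip force at its end, in the units of the state.
- ctrl.get_obs(): the state, without advancing time (a new reading comes with each control period).
- ctrl.camera(name): name is "scene" or "top"; returns the picture (400x640x3 uint8, red, green, blue); there is no depth.
- ctrl.camera_model(name): a dict with "intrinsics" (3x3 intrinsics, pixels), "k1" (the pictures are not rectified: a ray, as slopes to the right and down, at radius r is drawn at 1 + k1 r^2 times it, then the intrinsics apply), "rvec" (rotation vector, rad) and "tvec" (3), from world to camera coordinates, as OpenCV has them. Camera axes: x right, y down, z forward; pixel columns grow to the right and rows downward; lengths in m; the calibration is good to about 2 mm. A picture is of the moment at which its call begins. camera_model takes no time and is no camera call.
- ctrl.hand_in(): hands the job in; it is judged then, once.
The state is a dict: "time_s": time; "qpos": joint angles; "joint_vel": joint speeds; "tau": joint torques, N m; "ee_pos": TCP position; "eef_rot": TCP orientation; "force": force on the tool from outside, world axes, zero at the start; "moment": the same for the moment, N m; "grip_width": finger opening in m; "grip_force": force on a finger pad.
Only numpy, scipy, OpenCV 4.12 (cv2) and the standard library are available. Lean on these libraries where they do the work, as an engineer would, in place of code of your own. Each camera call takes 0.05 s, during which the arm holds its last target. There are 200 camera calls.

## Working session

There is one attempt and no reset: what is moved stays moved. The work goes in short steps, Python scripts to look and compute and a tool call to move; the robot and the scene stay as the last step left them, time stands still between calls to the robot, and variables do not carry over. Pictures are saved under pics/ and viewed, at most 10 in all, crops included, and the job is handed in when it is done.

Besides the shell and the picture viewer there is one more tool, called after "Emit:" by a JSON object that holds its "op" and its "data". jog_arm: Moves the arm, as the interface text tells. Its arguments: {"type":"object","properties":{"motion":{"type":"array"},"squeeze":{"type":"number"}},"required":["motion"]}

```bash
mkdir -p pics; ls
python3 - <<'E'
from station import ctrl
import cv2,numpy as np
for n in("scene","top"):
    cv2.imwrite(f"pics/{n}0.png",ctrl.camera(n)[:,:,::-1]); m=ctrl.camera_model(n)
    print(n,m); R=cv2.Rodrigues(np.array(m['rvec'],float))[0]; print(-R.T@np.array(m['tvec']).ravel())
print(ctrl.get_obs(),ctrl.pinch_z)
E
```

```text
pics
scene {'intrinsics': array([[480.1813192 ,   0.        , 324.00504032],
       [  0.        , 480.1813192 , 209.12970513],
       [  0.        ,   0.        ,   1.        ]]), 'k1': -0.06141553194064091, 'rvec': array([ 2.28663902,  1.13281152, -0.37463776]), 'tvec': array([-0.42072453, -0.23827049,  1.58019855])}
[ 1.15303977 -0.34261638  1.13310314]
top {'intrinsics': array([[451.71358217,   0.        , 313.82625151],
       [  0.        , 451.71358217, 195.56295093],
       [  0.        ,   0.        ,   1.        ]]), 'k1': 0.038089923334856494, 'rvec': array([ 2.1645381 , -2.1390734 ,  0.14754735]), 'tvec': array([0.07340288, 0.58147618, 1.31776483])}
[0.39714709 0.08104212 1.38409286]
{'time_s': 0.1, 'qpos': array([-1.21561301e+00,  3.00410201e-01,  1.52148858e+00,  1.89412929e-05,
        1.32071665e+00, -6.66088114e-02]), 'joint_vel': array([-9.18477684e-04, -3.47492605e-04,  3.51427178e-04, -1.64382547e-03,
        1.47201232e-03, -5.81161407e-05]), 'tau': array([ 1.46300295e-04, -5.32647407e+01, -3.53288949e+01,  7.08285207e-02,
        2.34139472e-02, -9.25436461e-05]), 'ee_pos': array([ 0.22508607, -0.50158362,  0.20495887]), 'eef_rot': array([-3.14057337e+00, -8.63817834e-05,  4.21787390e-01]), 'force': array([ 0.20231443, -0.78741096, -0.08576037]), 'moment': array([-0.0055156 ,  0.00824026,  0.08591547]), 'grip_force': 0.0, 'grip_width': 0.09403886130667978} 0.0188
```

View pics/scene0.png

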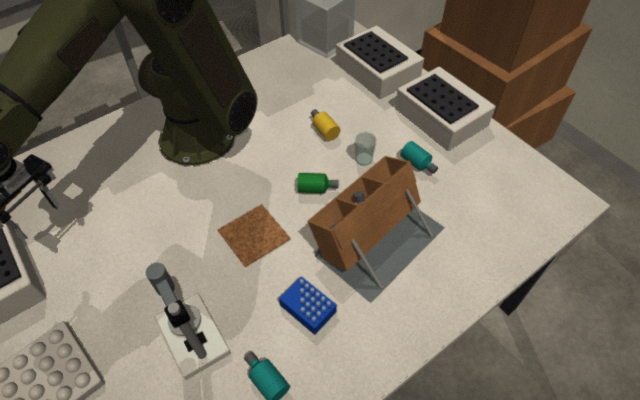

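View pics/top0.png

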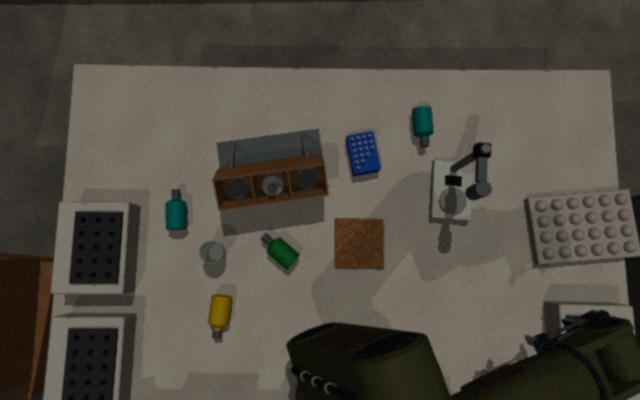

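The bottle candidates:
- Green: scene (313,183), top (280,250).
- Yellow: scene (325,125), top (220,312).
- Turquoise: scene (418,157) and (268,378), top (176,212) and (423,123).
- White jars: top (237,189) and (306,179), in the outer cells.
- White bottle with a small grey cap: top (273,185), scene (359,197), in the middle cell. This is my choice.

I'll check it in a close crop.

Run:
```python
import cv2,numpy as np
s=cv2.imread("pics/scene0.png");t=cv2.imread("pics/top0.png")
def c(i,x,y,w,h):
    a=cv2.resize(i[y:y+h,x:x+w],(400,300),interpolation=cv2.INTER_CUBIC);return np.clip(a*1.5,0,255).astype('uint8')
cv2.imwrite("pics/m.png",np.vstack([np.hstack([c(s,300,150,133,100),c(t,205,110,133,100)]),np.hstack([c(s,130,250,133,100),c(t,400,130,133,100)])]))
```

```text
(no output)
```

View pics/m.png

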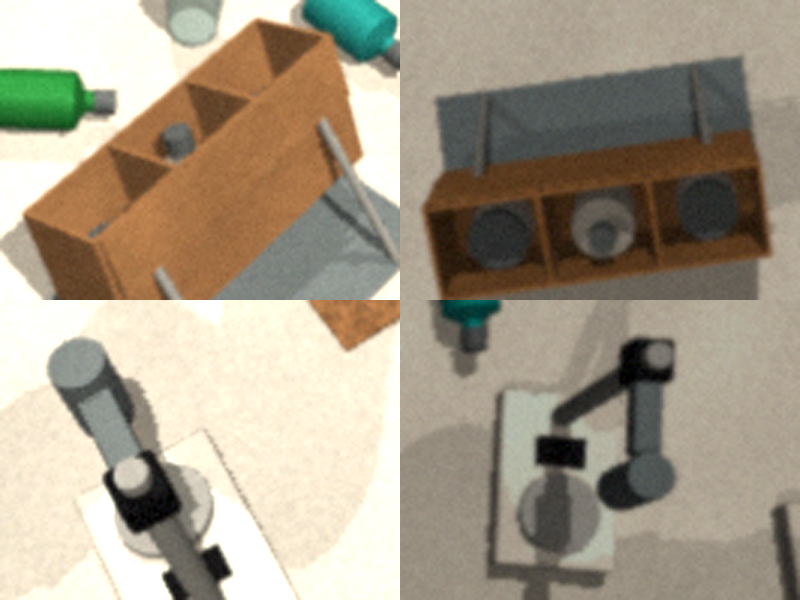

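The crops show a white bottle with a small grey cap in the middle cell (top ≈(273,188), scene ≈(359,193)). The wide-lidded jars are in the outer cells. The station's platform is at top ≈(452,201), scene ≈(184,320).

```bash
cat > h.py <<'E'
from station import ctrl
import cv2,numpy as np
from scipy.optimize import least_squares
from scipy.spatial.transform import Rotation as Ro
M={n:ctrl.camera_model(n) for n in("scene","top")}
def proj(n,P):
    m=M[n];d=np.array([m['k1'],0,0,0.])
    return cv2.projectPoints(np.array(P,float).reshape(-1,3),np.array(m['rvec']),np.array(m['tvec']),m['intrinsics'],d)[0].reshape(-1,2)
def tri(s,t):
    f=lambda X:np.r_[proj("scene",X)[0]-s,proj("top",X)[0]-t]
    r=least_squares(f,[.5,0,.1]);return r.x.round(4),np.abs(r.fun).max().round(2)
def fit(model,s,t,x0):
    f=lambda p:np.r_[(proj("scene",model(p))-s).ravel(),(proj("top",model(p))-t).ravel()]
    r=least_squares(f,x0,loss='soft_l1');return r.x.round(4),r.fun.round(1)
k=133/400
S=lambda x,y:np.array([300+x*k,150+y*k]);T=lambda x,y:np.array([205+x*k,110+y*k])
S2=lambda x,y:np.array([130+x*k,250+y*k]);T2=lambda x,y:np.array([400+x*k,130+y*k])
E
python3 - <<'E'
from h import *
l=np.array([[.9,0,.435]])
L=np.array([np.r_[a*.046*.9004,b*.155,a*.046*.435] for a,b in((1,1),(1,-1),(-1,-1),(-1,1))])
mod=lambda p:Ro.from_euler('z',p[3]).apply(L)+p[:3]
print("rim",*fit(mod,np.array([S(332,38),S(95,237),S(25,213),S(258,20)]),np.array([T(28,203),T(355,160),T(370,256),T(38,298)]),[.6,.2,.15,0]))
print("cap top",tri(S(178,131),T(203,234)))
print("plat",tri(S2(164,210),T2(157,214)))
print("head top",tri(S2(78,65),T2(254,178)))
print("post cap",tri(S2(132,175),T2(258,56)))
print("base edge",tri(S2(77,197),T2(97,268)), tri(S2(205,132),T2(212,272)))
Q=np.array([[.075,.075,0],[.075,-.075,0],[-.075,-.075,0],[-.075,.075,0]])
mq=lambda p:Ro.from_euler('z',p[3]).apply(Q)+p[:3]
print("mat",*fit(mq,np.array([[289,237],[246,265],[219,235],[260,206]]),np.array([[334,219],[383,219],[384,268],[335,269]]),[.5,0,.01,0]))
print("beaker",tri((365,140),(212,253)),"rack",tri((308,300),(364,153)))
E
```

```text
rim [0.5894 0.2012 0.1503 0.1445] [ 0.8 -0.3 -0.8  2.6 -1.1  0.3  0.2 -0.2 -3.3  0.3  0.9 -0.1 -0.4 -0.3
 -0.4  0.3]
cap top (array([0.5879, 0.1968, 0.1406]), np.float64(0.45))
plat (array([ 0.5699, -0.3343,  0.0339]), np.float64(0.39))
head top (array([ 0.5703, -0.3357,  0.2795]), np.float64(1.51))
post cap (array([ 0.67  , -0.3419,  0.2866]), np.float64(0.75))
base edge (array([ 0.4965, -0.352 , -0.0458]), np.float64(18.21)) (array([ 0.533 , -0.3132,  0.0867]), np.float64(20.05))
mat [ 0.4402 -0.0582 -0.0026  0.0319] [ 1.1  1.6 -0.5  3.2 -2.7 -2.8 -0.3 -0.6 -0.6  0.5 -0.8 -0.5  0.3 -0.
 -0.3 -0.1]
beaker (array([0.4077, 0.3706, 0.0851]), np.float64(1.12)) rack (array([ 0.7135, -0.0665,  0.0462]), np.float64(1.17))
```

The fits agree with the text to within 5–10 mm in height. The rim is at (0.589,0.201,0.150) with yaw 0.145, and the platform is at (0.570,-0.334). Next is a helper that splits a target pose into rows.

```bash
cat >> h.py <<'E'
from scipy.spatial.transform import Slerp
def Rt(psi,al):  # tool heading psi, tilted al from straight down towards psi; fingers close sideways
    z=np.array([np.cos(psi)*np.sin(al),np.sin(psi)*np.sin(al),-np.cos(al)]);y=np.array([np.sin(psi),-np.cos(psi),0])
    return Ro.from_matrix(np.c_[np.cross(y,z),y,z])
def pose():
    o=ctrl.get_obs();return o['ee_pos'],Ro.from_euler('xyz',o['eef_rot']),o
def rows(*wps,step=.048):
    p,R,o=pose();out=[]
    for q,Q in wps:
        q=np.array(q);n=int(max(np.ceil(np.linalg.norm(q-p)/step),np.ceil((R.inv()*Q).magnitude()/.145),1))
        sl=Slerp([0,1],Ro.concatenate([R,Q]));p0=p
        for i in range(1,n+1):
            T=sl(i/n);t=p0+(q-p0)*i/n
            a=np.r_[R.inv().apply(t-p),(R.inv()*T).as_rotvec()].round(3)
            out.append(a);p=p+R.apply(a[:3]);R=R*Ro.from_rotvec(a[3:])
    for a in out:print([float(v)+0 for v in a])
    print("n",len(out),"q",o['qpos'].round(2))
E
python3 - <<'E'
from h import *
R1=Rt(.145,.45)
rows(([.225,-.45,.36],Rt(.42,0)),([.46,.05,.34],R1),([.5426,.1926,.227],R1))
E
```

```text
[0.005, -0.012, -0.039, 0.0, 0.0, 0.0]
[0.006, -0.012, -0.038, -0.001, 0.0, 0.001]
[0.005, -0.011, -0.039, 0.0, 0.0, 0.0]
[0.005, -0.012, -0.039, 0.0, 0.0, 0.001]
[0.035, -0.03, 0.002, -0.005, 0.037, 0.023]
[0.034, -0.031, 0.002, -0.005, 0.038, 0.022]
[0.033, -0.032, 0.004, -0.005, 0.037, 0.023]
[0.033, -0.032, 0.005, -0.006, 0.037, 0.022]
[0.031, -0.033, 0.006, -0.005, 0.037, 0.023]
[0.03, -0.034, 0.007, -0.005, 0.038, 0.022]
[0.03, -0.035, 0.008, -0.005, 0.037, 0.023]
[0.028, -0.035, 0.009, -0.005, 0.037, 0.022]
[0.027, -0.036, 0.01, -0.005, 0.037, 0.023]
[0.026, -0.037, 0.01, -0.005, 0.038, 0.022]
[0.025, -0.037, 0.011, -0.006, 0.037, 0.023]
[0.023, -0.038, 0.012, -0.005, 0.037, 0.022]
[0.009, -0.026, 0.029, 0.0, 0.0, 0.0]
[0.008, -0.026, 0.03, 0.0, 0.0, 0.0]
[0.009, -0.025, 0.029, 0.0, 0.0, 0.0]
[0.009, -0.026, 0.029, 0.0, 0.0, 0.0]
[0.008, -0.026, 0.029, 0.0, 0.0, 0.0]
n 21 q [-1.22  0.3   1.52  0.    1.32 -0.07]
```

Emit:
{"op": "jog_arm", "data": {"motion": [[0.005,-0.012,-0.039,0,0,0,0.1],[0.005,-0.012,-0.039,0,0,0,0.1],[0.005,-0.012,-0.039,0,0,0,0.1],[0.005,-0.012,-0.039,0,0,0,0.1],[0.035,-0.03,0.002,-0.005,0.037,0.023,0.1]]}}

```text
time_s: 0.6
ee_pos: [0.2432, -0.4094, 0.3638]
eef_rot: [3.13, -0.037, 0.397]
force: [0.5, -0.5, -0.1]
grip_width: 0.0572
grip_force: 0.0
```

Emit:
{"op": "jog_arm", "data": {"motion": [[0.034,-0.031,0.002,-0.005,0.037,0.023,0.1],[0.033,-0.032,0.004,-0.005,0.037,0.023,0.1],[0.033,-0.032,0.005,-0.005,0.037,0.022,0.1],[0.031,-0.033,0.006,-0.005,0.037,0.023,0.1],[0.03,-0.034,0.007,-0.005,0.038,0.022,0.1]]}}

```text
time_s: 1.1
ee_pos: [0.3408, -0.1981, 0.3513]
eef_rot: [3.127, -0.226, 0.285]
force: [1.6, -0.3, 0.2]
grip_width: 0.0518
grip_force: 0.0
```

Emit:
{"op": "jog_arm", "data": {"motion": [[0.03,-0.035,0.008,-0.005,0.037,0.023,0.1],[0.028,-0.035,0.009,-0.005,0.037,0.022,0.1],[0.027,-0.036,0.01,-0.005,0.037,0.023,0.1],[0.026,-0.037,0.01,-0.005,0.038,0.022,0.1],[0.025,-0.037,0.011,-0.005,0.037,0.023,0.1]]}}

```text
time_s: 1.6
ee_pos: [0.4387, 0.0111, 0.3434]
eef_rot: [3.139, -0.414, 0.169]
force: [1.5, -1.1, 0.0]
grip_width: 0.052
grip_force: 0.0
```

Run:
```python
from h import *
p,R,o=pose();print(p,o['qpos'],o['grip_width'])
R1=Rt(.145,.45)
rows(([.5426,.1926,.227],R1))
```

```text
[0.43866254 0.01109651 0.34335684] [-0.13020655 -0.28320845  1.84610874  0.12547858  1.18325189  1.24810372] 0.05198711086915429
[0.015, -0.032, 0.032, -0.001, 0.007, 0.004]
[0.015, -0.033, 0.032, -0.002, 0.007, 0.005]
[0.014, -0.032, 0.032, -0.001, 0.008, 0.004]
[0.014, -0.033, 0.032, -0.002, 0.007, 0.004]
[0.013, -0.033, 0.032, -0.001, 0.007, 0.005]
n 5 q [-0.13 -0.28  1.85  0.13  1.18  1.25]
```

Emit:
{"op": "jog_arm", "data": {"motion": [[0.015,-0.032,0.032,-0.001,0.007,0.004,0.1],[0.015,-0.033,0.032,-0.001,0.007,0.005,0.1],[0.014,-0.032,0.032,-0.001,0.007,0.004,0.1],[0.014,-0.033,0.032,-0.001,0.007,0.004,0.1],[0.013,-0.033,0.032,-0.001,0.007,0.005,0.1]]}}

```text
time_s: 2.1
ee_pos: [0.5419, 0.1926, 0.2254]
eef_rot: [-3.14, -0.447, 0.146]
force: [0.3, -0.9, 0.2]
grip_width: 0.0518
grip_force: 0.0
```

Run:
```python
from h import *
s=ctrl.camera("scene")[:,:,::-1];t=ctrl.camera("top")[:,:,::-1]
p,R,o=pose();print(p,o['eef_rot'],o['qpos'])
def c(i,x,y,w,h):
    a=cv2.resize(i[y:y+h,x:x+w],(400,300),interpolation=cv2.INTER_CUBIC);return np.clip(a*1.5,0,255).astype('uint8')
a=np.hstack([c(s,300,130,133,100),c(t,205,110,133,100)])
# model overlay
d=np.array([.430,.063,-.9])
for n,ox,oy,dx in(("scene",300,130,0),("top",205,110,400)):
    for P,col in((p,(0,0,255)),(np.array([.5847,.2005,.1325]),(0,255,0)),(np.array([.5879,.1968,.1406]),(255,0,0))):
        u=(proj(n,P)[0]-[ox,oy])/k;cv2.circle(a,(int(u[0])+dx,int(u[1])),3,col,-1)
cv2.imwrite("pics/pre.png",a)
```

```text
[0.54113319 0.19362205 0.22157444] [-3.14087704 -0.43972132  0.14912546] [ 0.3121231   0.11194916  1.77082159 -0.09310673  0.82627635  1.7817065 ]
```

View pics/pre.png

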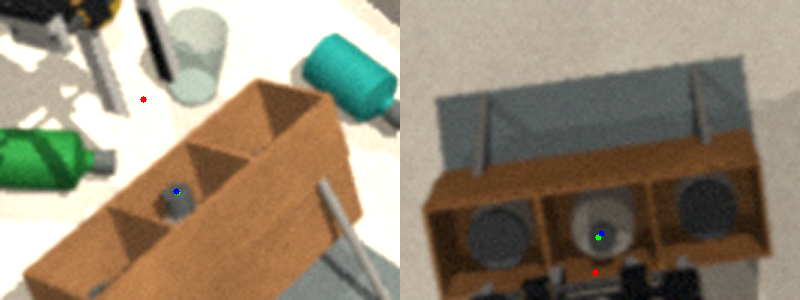

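The fingers are lined up above the middle cell. Both cap estimates fall on the cap, at scene crop (176,191) and top crop (600,235). I'm going in along the cell axis.

Run:
```python
from h import *
R1=Rt(.145,.45);d=R1.as_matrix()[:,2];g=np.array([.587,.1985,.136])+.027*d;print(g)
rows((g-.1*d,R1),(g,R1),step=.021)
```

```text
[0.59862083 0.20019693 0.11168793]
[0.002, 0.001, 0.012, -0.001, 0.005, 0.002]
[0.002, 0.001, 0.012, -0.001, 0.005, 0.002]
[0.0, 0.0, 0.02, 0.0, 0.0, 0.0]
[0.0, 0.0, 0.02, 0.0, 0.0, 0.0]
[0.0, 0.0, 0.02, 0.0, 0.0, 0.0]
[0.0, 0.0, 0.02, 0.0, 0.0, 0.0]
[0.0, 0.0, 0.02, 0.0, 0.0, 0.0]
n 7 q [ 0.31  0.11  1.77 -0.09  0.83  1.78]
```

Emit:
{"op": "jog_arm", "data": {"motion": [[0.002,0.001,0.012,-0.001,0.005,0.002,0.1],[0.002,0.001,0.012,-0.001,0.005,0.002,0.1],[0,0,0.02,0,0,0,0.1],[0,0,0.02,0,0,0,0.1],[0,0,0.02,0,0,0,0.1]]}}

```text
time_s: 2.7
ee_pos: [0.5827, 0.1933, 0.1526]
eef_rot: [-3.14, -0.458, 0.14]
force: [0.6, -0.6, -0.2]
grip_width: 0.0517
grip_force: 0.0
```

Emit:
{"op": "jog_arm", "data": {"motion": [[0,0,0.015,0,0,0,0.1],[0,0,0,0,0,0,0.1]]}}

```text
time_s: 2.9
ee_pos: [0.5885, 0.1941, 0.1377]
eef_rot: [-3.14, -0.455, 0.14]
force: [-0.0, -0.7, -0.4]
grip_width: 0.0517
grip_force: 0.0
```

Run:
```python
from h import *
R1=Rt(.145,.45);d=R1.as_matrix()[:,2];g=np.array([.587,.1985,.136])+.027*d
p,R,o=pose();print(p,o['eef_rot'],o['force']);rows((g,R1),step=.02)
```

```text
[0.58849624 0.19411862 0.13772733] [-3.14049296 -0.45467991  0.13973205] [-0.02905756 -0.70747266 -0.35653359]
[-0.001, -0.002, 0.014, 0.001, -0.002, -0.002]
[-0.001, -0.003, 0.014, 0.0, -0.003, -0.003]
n 2 q [ 0.29  0.3   1.76 -0.11  0.64  1.79]
```

Emit:
{"op": "jog_arm", "data": {"motion": [[-0.001,-0.005,0.005,0.001,-0.004,-0.005,0.1],[0,0,0.013,0,0,0,0.1],[0,0,0.01,0,0,0,0.1],[0,0,0,0,0,0,0.1]]}}

```text
time_s: 3.3
ee_pos: [0.5988, 0.202, 0.1122]
eef_rot: [3.141, -0.451, 0.147]
force: [0.0, 0.6, 0.2]
grip_width: 0.0519
grip_force: 0.0
```

Emit:
{"op": "jog_arm", "data": {"motion": [[0,0,0,0,0,0,-0.4],[0,0,0,0,0,0,-1],[0,0,0,0,0,0,-1],[0,0,0,0,0,0,-1]], "squeeze": 25}}

```text
time_s: 3.7
ee_pos: [0.5991, 0.2022, 0.1142]
eef_rot: [-3.142, -0.453, 0.147]
force: [-0.2, -0.9, 1.1]
grip_width: 0.0254
grip_force: 25.0
```

Emit:
{"op": "jog_arm", "data": {"motion": [[0,0,-0.01,0,0,0,-1],[0,0,-0.02,0,0,0,-1],[0,0,-0.025,0,0,0,-1],[0,0,-0.025,0,0,0,-1],[0,0,-0.025,0,0,0,-1]], "squeeze": 35}}

```text
time_s: 4.2
ee_pos: [0.5528, 0.1953, 0.2092]
eef_rot: [-3.141, -0.452, 0.147]
force: [1.8, 0.9, -2.8]
grip_width: 0.0254
grip_force: 35.0
```

Emit:
{"op": "jog_arm", "data": {"motion": [[0,0,-0.025,0,0,0,-1],[0,0,-0.025,0,0,0,-1],[0,0,-0.025,0,0,0,-1],[0,0,-0.01,0,0,0,-1],[0,0,0,0,0,0,-1]]}}

```text
time_s: 4.7
ee_pos: [0.5166, 0.1901, 0.2856]
eef_rot: [-3.141, -0.454, 0.147]
force: [0.5, -0.3, -3.4]
grip_width: 0.0252
grip_force: 35.0
```

Run:
```python
from h import *
s=ctrl.camera("scene")[:,:,::-1];t=ctrl.camera("top")[:,:,::-1]
p,R,o=pose();print(p,o['eef_rot'],o['qpos'],o['force'])
f=lambda i:np.clip(i*1.4,0,255).astype('uint8')
cv2.imwrite("pics/lift.png",f(cv2.resize(s[100:300,180:450],None,fx=2.5,fy=2.5)))
R2=Rt(0,0)
rows(([.45,.08,.28],Rt(0.0,0)),([.452,-.058,.22],R2),step=.035)
```

```text
[0.5166442  0.18990801 0.28347499] [ 3.14139699 -0.4511358   0.14702352] [ 3.23477161e-01  1.33470971e-03  1.74487057e+00 -9.42971344e-02
  9.52497808e-01  1.78467810e+00] [-0.20223665  0.14871878 -3.40690897]
[-0.019, 0.025, -0.008, -0.008, -0.113, 0.036]
[-0.019, 0.025, -0.006, -0.008, -0.112, 0.036]
[-0.018, 0.026, -0.004, -0.009, -0.113, 0.036]
[-0.017, 0.027, -0.001, -0.008, -0.112, 0.037]
[0.0, 0.028, 0.012, 0.0, 0.0, 0.0]
[0.001, 0.027, 0.012, 0.0, 0.0, 0.0]
[0.0, 0.028, 0.012, 0.0, 0.0, 0.0]
[0.0, 0.028, 0.012, 0.0, 0.0, 0.0]
[0.001, 0.027, 0.012, 0.0, 0.0, 0.0]
n 9 q [ 0.32  0.    1.74 -0.09  0.95  1.78]
```

View pics/lift.png

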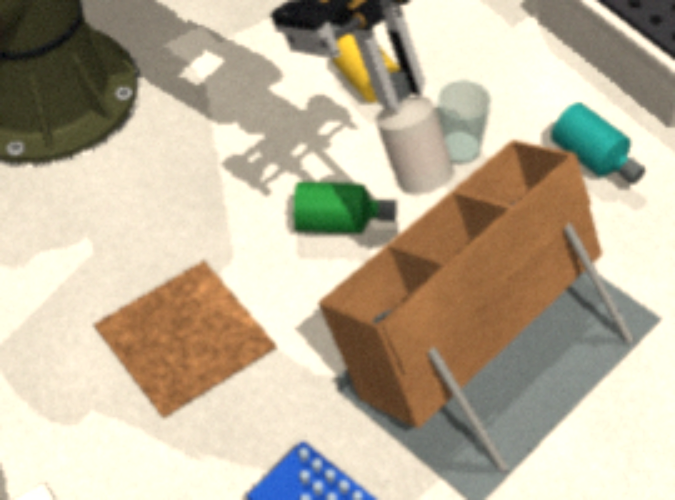

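The lift picture shows the white bottle held by the cap, clear of the carton (crop (415,145)), with the mat at crop (185,335). I'm carrying it to the mat and bringing it upright.

Emit:
{"op": "jog_arm", "data": {"motion": [[-0.019,0.025,-0.008,-0.008,-0.112,0.036,-1],[-0.019,0.025,-0.006,-0.008,-0.112,0.036,-1],[-0.018,0.026,-0.004,-0.008,-0.112,0.036,-1],[-0.017,0.027,-0.001,-0.008,-0.112,0.036,-1],[0,0.028,0.012,0,0,0,-1]]}}

```text
time_s: 5.3
ee_pos: [0.4509, 0.0513, 0.2684]
eef_rot: [-3.14, 0.001, -0.001]
force: [1.4, -0.3, -2.9]
grip_width: 0.0255
grip_force: 35.0
```

Emit:
{"op": "jog_arm", "data": {"motion": [[0,0.028,0.012,0,0,0,-1],[0,0.028,0.012,0,0,0,-1],[0,0.028,0.012,0,0,0,-1],[0,0.02,0.012,0,0,0,-1],[0,0,0,0,0,0,-1]]}}

```text
time_s: 5.8
ee_pos: [0.4502, -0.0533, 0.2181]
eef_rot: [-3.14, 0.001, -0.002]
force: [-0.6, -0.3, -3.3]
grip_width: 0.0251
grip_force: 35.0
```

Run:
```python
from h import *
s=ctrl.camera("scene")[:,:,::-1];t=ctrl.camera("top")[:,:,::-1]
p,R,o=pose();print(p,o['eef_rot'],o['qpos'],o['force'])
f=lambda i:np.clip(i*1.4,0,255).astype('uint8')
cv2.imwrite("pics/carry.png",f(np.hstack([cv2.resize(s[110:310,180:340],(400,500)),cv2.resize(t[150:310,300:428],(400,500))])))
rows(([.455,-.058,.125],Rt(0,0)),step=.03)
```

```text
[ 0.45085318 -0.05162387  0.21997467] [-3.13962492e+00 -1.98628485e-03 -3.51998369e-04] [-0.19613235  0.0698457   1.75902735  0.00239687  1.31115477  1.37440048] [ 0.56741656  0.68892122 -2.65559018]
[0.001, 0.002, 0.024, 0.0, 0.0, 0.0]
[0.001, 0.001, 0.023, -0.001, -0.001, 0.0]
[0.001, 0.002, 0.024, 0.0, 0.0, 0.0]
[0.001, 0.002, 0.024, -0.001, -0.001, 0.0]
n 4 q [-0.2   0.07  1.76  0.    1.31  1.37]
```

View pics/carry.png

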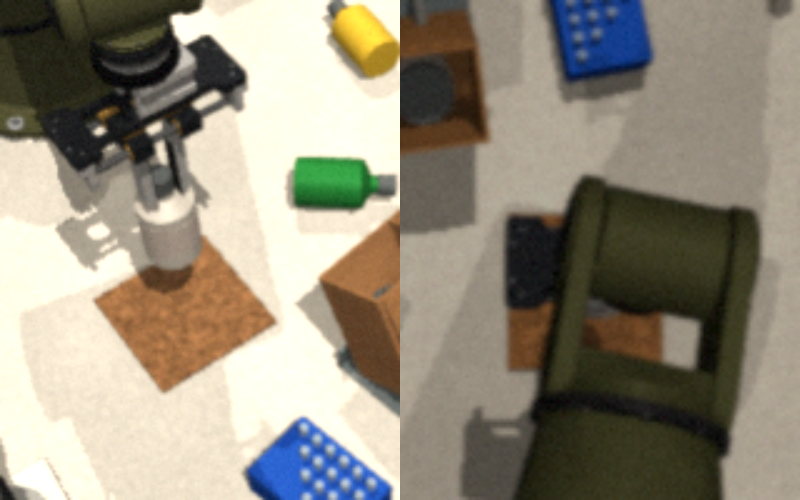

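The bottle hangs upright in the hand above the mat (scene crop (170,225)). I'm lowering it.

Emit:
{"op": "jog_arm", "data": {"motion": [[0.001,0.002,0.024,0,0,0,-1],[0.001,0.001,0.024,-0.001,-0.001,0,-1],[0.001,0.002,0.024,0,0,0,-1],[0.001,0.002,0.024,-0.001,-0.001,0,-1],[0,0,0.012,0,0,0,-1]]}}

```text
time_s: 6.4
ee_pos: [0.4549, -0.0577, 0.1113]
eef_rot: [3.142, 0.0, 0.002]
force: [0.5, 1.0, -3.3]
grip_width: 0.0248
grip_force: 35.0
```

Emit:
{"op": "jog_arm", "data": {"motion": [[0,0,0.003,0,0,0,-1],[0,0,0.002,0,0,0,-1],[0,0,0,0,0,0,-1]]}}

```text
time_s: 6.7
ee_pos: [0.4557, -0.0584, 0.1087]
eef_rot: [3.141, -0.003, 0.001]
force: [0.3, 0.7, -3.4]
grip_width: 0.0254
grip_force: 35.0
```

Emit:
{"op": "jog_arm", "data": {"motion": [[0,0,0.003,0,0,0,-1],[0,0,0.001,0,0,0,-1],[0,0,0,0,0,0,-1]]}}

```text
time_s: 7.0
ee_pos: [0.4553, -0.0585, 0.104]
eef_rot: [3.141, -0.002, 0.001]
force: [-0.2, -0.4, -3.3]
grip_width: 0.0252
grip_force: 35.0
```

Emit:
{"op": "jog_arm", "data": {"motion": [[0,0,0.002,0,0,0,-1],[0,0,0,0,0,0,-1]]}}

```text
time_s: 7.2
ee_pos: [0.4555, -0.0586, 0.102]
eef_rot: [3.141, -0.002, 0.001]
force: [0.6, -0.7, -1.3]
grip_width: 0.0251
grip_force: 35.0
```

Emit:
{"op": "jog_arm", "data": {"motion": [[0,0,0.002,0,0,0,-1],[0,0,0,0,0,0,-1]]}}

```text
time_s: 7.4
ee_pos: [0.4564, -0.0588, 0.1019]
eef_rot: [3.14, -0.005, 0.001]
force: [-5.7, -0.4, 20.8]
grip_width: 0.0251
grip_force: 35.0
```

Emit:
{"op": "jog_arm", "data": {"motion": [[0,0,-0.001,0,0,0,-1],[0,0,0,0,0,0,-1]], "squeeze": 5}}

```text
time_s: 7.6
ee_pos: [0.4559, -0.0588, 0.1017]
eef_rot: [3.14, -0.004, 0.001]
force: [0.3, -2.5, 7.0]
grip_width: 0.0264
grip_force: 5.0
```

Emit:
{"op": "jog_arm", "data": {"motion": [[0,0,0,0,0,0,0.1],[0,0,0,0,0,0,0.1],[0,0,-0.005,0,0,0,0.1],[0,0,-0.02,0,0,0,0.1],[0,0,-0.04,0,0,0,0.5]]}}

```text
time_s: 8.1
ee_pos: [0.4538, -0.0582, 0.1649]
eef_rot: [-3.141, 0.003, 0.001]
force: [0.1, -0.7, 0.8]
grip_width: 0.0566
grip_force: 0.0
```

Emit:
{"op": "jog_arm", "data": {"motion": [[0,0,-0.045,0,0,0,1],[0,0,-0.04,0,0,0,1],[-0.04,0,-0.02,0,0.1,0,1],[-0.04,0,-0.01,0,0.14,0,1],[-0.03,0,0,0,0.14,0,1]]}}

```text
time_s: 8.6
ee_pos: [0.3577, -0.0587, 0.2712]
eef_rot: [-3.141, -0.343, 0.002]
force: [0.5, -1.7, 1.5]
grip_width: 0.0932
grip_force: 0.0
```

Run:
```python
from h import *
s=ctrl.camera("scene")[:,:,::-1];t=ctrl.camera("top")[:,:,::-1]
p,R,o=pose();print(p,o['eef_rot'],o['qpos'],o['force'])
f=lambda i:np.clip(i*1.4,0,255).astype('uint8')
a=[]
for n,i,x,y in(("scene",s,180,110),("top",t,280,120)):
    c=cv2.resize(i[y:y+200,x:x+160],(400,500))
    for P in([.456,-.0585,.128],[.456,-.0585,.008]):
        u=(proj(n,P)[0]-[x,y])*2.5;cv2.circle(c,tuple(int(v) for v in u),3,(0,0,255),-1)
    a.append(c)
cv2.imwrite("pics/mat.png",f(np.hstack(a)))
```

```text
[ 0.35349406 -0.05787576  0.26915627] [-3.14087678e+00 -3.42372816e-01  2.74978588e-04] [-0.35418359 -0.42538275  2.09196663  0.12842225  1.15572829  1.18330675] [ 0.160232   -0.58453959  1.00173635]
```

View pics/mat.png

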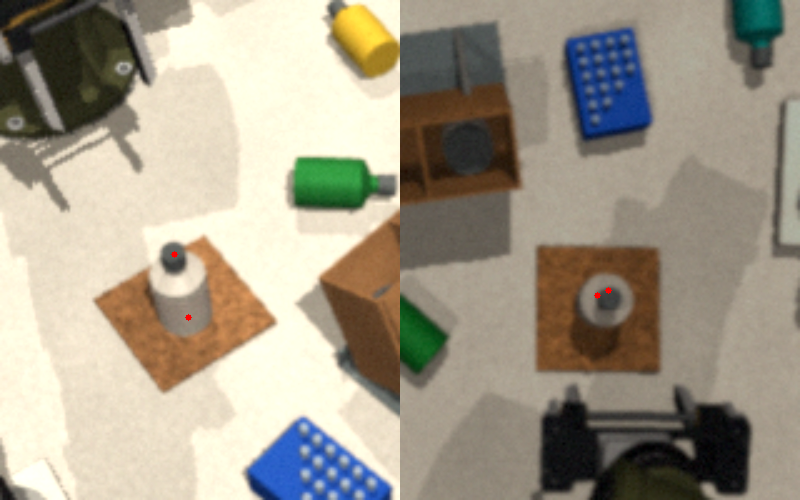

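The bottle stands upright and released on the mat (scene crop (175,290), top crop (606,298)). Next I'll refine its position and fit a quick planar arm model from the logged poses, to pick a low grasp the arm can reach.

```bash
cat > kin.py <<'E'
from h import *
# q2,q3, pos, rpy
D=[(.3004,1.5215,[.22509,-.50158,.20496],[-3.1406,0,.4218]),
(-.2832,1.8461,[.43866,.0111,.34336],[3.139,-.414,.169]),
(.1119,1.7708,[.54113,.19362,.22157],[-3.1409,-.4397,.1491]),
(.00133,1.7449,[.51664,.18991,.28347],[3.1414,-.4511,.147]),
(.06985,1.7590,[.45085,-.05162,.21997],[-3.1396,-.002,0]),
(-.4254,2.0920,[.35349,-.05788,.26916],[-3.1409,-.3424,.0003])]
def wr(pos,R,Lt): return np.array(pos)-Lt*R.as_matrix()[:,2]
def fk(p,q2,q3): return np.array([p[0]+p[2]*np.sin(q2)+p[3]*np.sin(q2+q3+p[4]),p[1]+p[2]*np.cos(q2)+p[3]*np.cos(q2+q3+p[4])])
def res(p):
    o=[]
    for q2,q3,pos,e in D:
        w=wr(pos,Ro.from_euler('xyz',e),p[5]);o+=list(fk(p,q2,q3)-[np.hypot(w[0],w[1]),w[2]])
    return o
F=least_squares(res,[0.,.35,.4,.4,0,.25]);P=F.x
def ik(pos,R):
    w=wr(pos,R,P[5]);t=np.array([np.hypot(w[0],w[1]),w[2]])
    s=least_squares(lambda q:fk(P,*q)-t,[.1,1.7],bounds=([-1.2,0],[2.21,3]))
    return w.round(3),s.x.round(2),np.abs(s.fun).max().round(4),"q1 %.2f"%np.arctan2(w[1],w[0])
E
python3 - <<'E'
from kin import *
print(P.round(4),np.abs(F.fun).max())
c,_=tri((249.6,209.6),(363.6,239.2));print("cap",c)
for al in(.7,.87,1.0,1.2):
  for psi in(-.13,-.6,-1.0,-1.4):
    R=Rt(psi,al);d=R.as_matrix()[:,2]
    for nm,b in(("mat",np.array([.45,-.0585,.008+.055])),("plat",np.array([.57,-.3345,.040+.055]))):
        print(al,psi,nm,*ik(b+.019*d,R))
E
```

```text
[0.0019 0.2224 0.4222 0.449  0.0901 0.2705] 0.00010702465512824055
cap [ 0.4491 -0.0569  0.1292]
0.7 -0.13 mat [ 0.289 -0.037  0.255] [0.14 2.37] 0.0 q1 -0.13
0.7 -0.13 plat [ 0.409 -0.313  0.287] [0.47 1.78] 0.0 q1 -0.65
0.7 -0.6 mat [0.316 0.033 0.255] [0.19 2.31] 0.0 q1 0.10
0.7 -0.6 plat [ 0.436 -0.243  0.287] [0.44 1.83] 0.0 q1 -0.51
0.7 -1.0 mat [0.362 0.078 0.255] [0.28 2.18] 0.0 q1 0.21
0.7 -1.0 plat [ 0.482 -0.198  0.287] [0.48 1.76] 0.0 q1 -0.39
0.7 -1.4 mat [0.422 0.101 0.255] [0.39 2.01] 0.0 q1 0.24
0.7 -1.4 plat [ 0.542 -0.175  0.287] [0.57 1.62] 0.0 q1 -0.31
0.87 -0.13 mat [ 0.259 -0.034  0.225] [0.19 2.45] 0.0 q1 -0.13
0.87 -0.13 plat [ 0.379 -0.31   0.257] [0.48 1.86] 0.0 q1 -0.68
0.87 -0.6 mat [0.291 0.05  0.225] [0.25 2.37] 0.0 q1 0.17
0.87 -0.6 plat [ 0.411 -0.226  0.257] [0.44 1.92] 0.0 q1 -0.50
0.87 -1.0 mat [0.346 0.103 0.225] [0.35 2.2 ] 0.0 q1 0.29
0.87 -1.0 plat [ 0.466 -0.173  0.257] [0.49 1.84] 0.0 q1 -0.35
0.87 -1.4 mat [0.417 0.131 0.225] [0.46 2.01] 0.0 q1 0.30
0.87 -1.4 plat [ 0.537 -0.145  0.257] [0.59 1.67] 0.0 q1 -0.26
1.0 -0.13 mat [ 0.24  -0.031  0
[... 232 characters left out ...]
 0.12  0.199] [0.42 2.21] 0.0 q1 0.34
1.0 -1.0 plat [ 0.456 -0.156  0.231] [0.52 1.89] 0.0 q1 -0.33
1.0 -1.4 mat [0.414 0.15  0.199] [0.53 2.  ] 0.0 q1 0.35
1.0 -1.4 plat [ 0.534 -0.126  0.231] [0.62 1.7 ] 0.0 q1 -0.23
1.2 -0.13 mat [ 0.218 -0.028  0.154] [0.45 2.53] 0.0 q1 -0.13
1.2 -0.13 plat [ 0.338 -0.304  0.186] [0.58 1.96] 0.0 q1 -0.73
1.2 -0.6 mat [0.257 0.074 0.154] [0.48 2.42] 0.0 q1 0.28
1.2 -0.6 plat [ 0.377 -0.202  0.186] [0.54 2.03] 0.0 q1 -0.49
1.2 -1.0 mat [0.323 0.139 0.154] [0.54 2.21] 0.0 q1 0.41
1.2 -1.0 plat [ 0.443 -0.137  0.186] [0.59 1.93] 0.0 q1 -0.30
1.2 -1.4 mat [0.41  0.172 0.154] [0.64 1.97] 0.0 q1 0.40
1.2 -1.4 plat [ 0.53  -0.104  0.186] [0.7  1.72] 0.0 q1 -0.19
```

```bash
cat >> kin.py <<'E'
def fullik(pos,R):
    w,q,f,_=ik(pos,R);q1=np.arctan2(w[1],w[0])
    B=Ro.from_euler('ZY',[q1,q.sum()]);a=(B.inv()*R).as_euler('ZYZ')
    a[0]=(a[0]+1.2)%(2*np.pi)-1.2
    return np.r_[q1,q,a].round(2),f
E
python3 - <<'E'
from kin import *
for pos,e,q in(([.54113,.19362,.22157],[-3.1409,-.4397,.1491],[.312,.112,1.771,-.093,.826,1.782]),([.35349,-.05788,.26916],[-3.1409,-.3424,.0003],[-.354,-.425,2.092,.128,1.156,1.183])):
    print(fullik(pos,Ro.from_euler('xyz',e)),q)
m=np.array([.449,-.058,.008+.052]);pl=np.array([.57,-.3345,.092])
for al in(.7,.85):
  for psi in np.arange(-1.6,2.3,.3):
    R=Rt(psi,al);d=R.as_matrix()[:,2];print(al,psi.round(1),*(fullik(b+.019*d,R)[0] for b in(m,pl)))
E
```

```text
(array([ 0.39,  0.11,  1.77, -0.14,  0.84, -2.83]), np.float64(0.0)) [0.312, 0.112, 1.771, -0.093, 0.826, 1.782]
(array([-0.22, -0.43,  2.09,  0.08,  1.15,  2.9 ]), np.float64(0.0)) [-0.354, -0.425, 2.092, 0.128, 1.156, 1.183]
0.7 -1.6 [ 0.23  0.45  1.93 -0.77  1.11 -0.84] [-0.29  0.63  1.53 -0.85  0.97 -1.34]
0.7 -1.3 [ 0.24  0.37  2.06 -0.93  0.94 -0.95] [-0.33  0.55  1.66 -0.93  0.73 -1.51]
0.7 -1.0 [ 0.21  0.29  2.18 -1.11  0.74 -1.05] [-0.39  0.48  1.76 -0.94  0.48 -1.77]
0.7 -0.7 [ 0.14  0.22  2.28  4.94  0.52 -1.13] [-0.48  0.45  1.82 -0.67  0.23 -2.31]
0.7 -0.4 [ 0.02  0.17  2.35  4.58  0.27 -1.11] [-0.57  0.45  1.82  0.56  0.21  2.46]
0.7 -0.1 [-0.14  0.15  2.37  2.79  0.08  0.32] [-0.66  0.48  1.77  0.94  0.44  1.81]
0.7 0.2 [-0.3   0.17  2.34  1.59  0.31  1.16] [-0.73  0.54  1.68  0.94  0.69  1.53]
0.7 0.5 [-0.42  0.23  2.26  1.28  0.56  1.12] [-0.77  0.61  1.55  0.86  0.95  1.36]
0.7 0.8 [-0.48  0.3   2.16  1.07  0.78  1.03] [-0.78  0.71  1.39  0.77  1.18  1.21]
0.7 1.1 [-0.49  0.38  2.03  0.89  0.98  0.94] [-0.77  0.8   1.22  0.67  1.41  1.06]
0.7 1.4 [-0.48  0.46  1.9  
[... 635 characters left out ...]
  1.92  0.15  1.1 ]
0.85 -0.1 [-0.15  0.19  2.44  3.03  0.34  0.07] [-0.69  0.49  1.84  1.45  0.44  1.28]
0.85 0.2 [-0.35  0.22  2.4   2.1   0.47  0.61] [-0.77  0.55  1.73  1.22  0.72  1.25]
0.85 0.5 [-0.48  0.28  2.31  1.58  0.68  0.77] [-0.81  0.64  1.58  1.06  0.98  1.18]
0.85 0.8 [-0.55  0.36  2.18  1.26  0.88  0.8 ] [-0.82  0.74  1.4   0.92  1.24  1.1 ]
0.85 1.1 [-0.56  0.45  2.03  1.02  1.07  0.77] [-0.8   0.85  1.2   0.79  1.48  1.  ]
0.85 1.4 [-0.53  0.53  1.88  0.83  1.25  0.72] [-0.77  0.97  0.99  0.68  1.71  0.88]
0.85 1.7 [-0.48  0.61  1.74  0.68  1.41  0.63] [-0.72  1.08  0.78  0.56  1.93  0.74]
0.85 2.0 [-0.41  0.68  1.62  0.53  1.55  0.52] [-0.66  1.18  0.59  0.42  2.12  0.56]
```

```bash
cat > plan.py <<'E'
from kin import *
OFF=.035
R7=Rt(.7,.8);d7=R7.as_matrix()[:,2];G=np.array([.449,-.0575,.058])+.019*d7
def fi(pos,R):
    w=wr(pos,R,P[5]);q1=np.arctan2(w[1],w[0])-np.arcsin(OFF/np.hypot(w[0],w[1]))
    _,q,f,_=ik(pos,R);B=Ro.from_euler('ZY',[q1,q.sum()]);a=(B.inv()*R).as_euler('ZYZ')
    a[0]=(a[0]+1.2)%(2*np.pi)-1.2;a[2]=(a[2]-np.pi/2+np.pi)%(2*np.pi)-np.pi
    return np.r_[q1,q,a].round(2),f
E
python3 - <<'E'
from plan import *
p,R,o=pose();print(fi(p,R),o['qpos'].round(2))
pre=G-.16*d7;print(G,pre)
D=np.array([0,0,.045])
for n,x in(("pre",pre),("G",G),("lift",G+D),("side",G+D+[-.04,-.277,0]),("plat",np.array([.57,-.3345,.09])+.019*d7)):print(n,x.round(3),fi(x,R7))
rows((pre,R7))
E
```

```text
(array([-0.35, -0.43,  2.09,  0.13,  1.16,  1.19]), np.float64(0.0)) [-0.35 -0.43  2.09  0.13  1.16  1.18]
[ 0.45942462 -0.04871946  0.04476257] [ 0.37163835 -0.12266082  0.15623565]
pre [ 0.372 -0.123  0.156] (array([-0.94, -0.01,  2.22,  0.88,  1.19, -0.53]), np.float64(0.0))
G [ 0.459 -0.049  0.045] (array([-0.61,  0.32,  2.22,  1.24,  0.82, -0.73]), np.float64(0.0))
lift [ 0.459 -0.049  0.09 ] (array([-0.61,  0.2 ,  2.2 ,  1.12,  0.88, -0.56]), np.float64(0.0))
side [ 0.419 -0.326  0.09 ] (array([-1.1 ,  0.5 ,  1.75,  0.83,  1.25, -0.65]), np.float64(0.0))
plat [ 0.58  -0.326  0.077] (array([-0.86,  0.7 ,  1.46,  0.89,  1.17, -0.44]), np.float64(0.0))
[-0.003, 0.011, 0.019, 0.063, 0.073, -0.099]
[-0.006, 0.011, 0.017, 0.064, 0.073, -0.099]
[-0.009, 0.012, 0.017, 0.063, 0.073, -0.099]
[-0.01, 0.012, 0.015, 0.064, 0.073, -0.099]
[-0.013, 0.012, 0.013, 0.063, 0.073, -0.099]
[-0.015, 0.011, 0.012, 0.064, 0.074, -0.099]
n 6 q [-0.35 -0.43  2.09  0.13  1.16  1.18]
```

The kinematic model matches the measured joints, and every waypoint is inside the joint ranges. I'm going to the low pre-grasp.

Emit:
{"op": "jog_arm", "data": {"motion": [[-0.003,0.011,0.019,0.063,0.073,-0.099,1],[-0.006,0.011,0.017,0.064,0.073,-0.099,1],[-0.009,0.012,0.017,0.063,0.073,-0.099,1],[-0.01,0.012,0.015,0.064,0.073,-0.099,1],[-0.013,0.012,0.013,0.063,0.073,-0.099,1]]}}

```text
time_s: 9.2
ee_pos: [0.3633, -0.0978, 0.1988]
eef_rot: [-3.071, -0.605, 0.402]
force: [0.3, 0.2, 0.1]
grip_width: 0.0941
grip_force: 0.0
```

Run:
```python
from plan import *
rows((G-.16*d7,R7),(G-.08*d7,R7),step=.03)
```

```text
[-0.009, 0.01, 0.011, 0.041, 0.062, -0.078]
[-0.01, 0.009, 0.009, 0.041, 0.061, -0.078]
[-0.011, 0.009, 0.009, 0.041, 0.062, -0.078]
[0.0, 0.0, 0.027, 0.0, 0.0, 0.0]
[0.0, 0.0, 0.026, 0.0, 0.0, 0.0]
[0.0, 0.0, 0.027, 0.0, 0.0, 0.0]
n 6 q [-0.78 -0.26  2.23  0.67  1.1   0.08]
```

Emit:
{"op": "jog_arm", "data": {"motion": [[-0.009,0.01,0.011,0.041,0.062,-0.078,1],[-0.01,0.009,0.009,0.041,0.062,-0.078,1],[-0.011,0.009,0.009,0.041,0.062,-0.078,1],[0,0,0,0,0,0,1]]}}

```text
time_s: 9.6
ee_pos: [0.3709, -0.1233, 0.1539]
eef_rot: [-3.13, -0.799, 0.688]
force: [-0.6, 0.5, -0.3]
grip_width: 0.0939
grip_force: 0.0
```

Run:
```python
from plan import *
p,R,o=pose();print(p,o['qpos'].round(2))
rows((G-.12*d7,R7),(G-.0*d7,R7),step=.025)
```

```text
[ 0.37087148 -0.12333866  0.15394918] [-0.95  0.    2.22  0.88  1.19 -0.53]
[0.001, 0.0, 0.02, -0.001, 0.001, -0.004]
[0.001, 0.0, 0.019, -0.002, 0.0, -0.004]
[0.0, 0.0, 0.024, 0.0, 0.0, 0.0]
[0.0, 0.0, 0.024, 0.0, 0.0, 0.0]
[0.0, 0.0, 0.024, 0.0, 0.0, 0.0]
[0.0, 0.0, 0.024, 0.0, 0.0, 0.0]
[0.0, 0.0, 0.024, 0.0, 0.0, 0.0]
n 7 q [-0.95  0.    2.22  0.88  1.19 -0.53]
```

Emit:
{"op": "jog_arm", "data": {"motion": [[0.001,0,0.02,-0.001,0.001,-0.004,1],[0.001,0,0.02,-0.001,0,-0.004,1],[0,0,0.024,0,0,0,1],[0,0,0.024,0,0,0,1],[0,0,0,0,0,0,1]]}}

```text
time_s: 10.1
ee_pos: [0.4209, -0.0796, 0.0957]
eef_rot: [3.14, -0.797, 0.702]
force: [-0.0, 1.0, -0.9]
grip_width: 0.0939
grip_force: 0.0
```

Run:
```python
from plan import *
s=ctrl.camera("scene")[:,:,::-1];t=ctrl.camera("top")[:,:,::-1]
p,R,o=pose();print(p,o['qpos'].round(2),o['force'])
f=lambda i:np.clip(i*1.4,0,255).astype('uint8')
cv2.imwrite("pics/low.png",f(np.hstack([cv2.resize(s[150:290,180:292],(400,500)),cv2.resize(t[170:310,310:422],(400,500))])))
rows((G,R7),step=.02)
```

```text
[ 0.42063768 -0.08095291  0.09695008] [-0.75  0.15  2.24  1.04  0.97 -0.61] [ 0.55197063 -0.39353768  0.12480577]
[-0.001, 0.0, 0.018, 0.001, 0.001, 0.001]
[0.0, 0.0, 0.018, 0.0, 0.0, 0.0]
[-0.001, 0.0, 0.018, 0.001, 0.001, 0.001]
[0.0, 0.0, 0.019, 0.0, 0.0, 0.001]
n 4 q [-0.75  0.15  2.24  1.04  0.97 -0.61]
```

View pics/low.png

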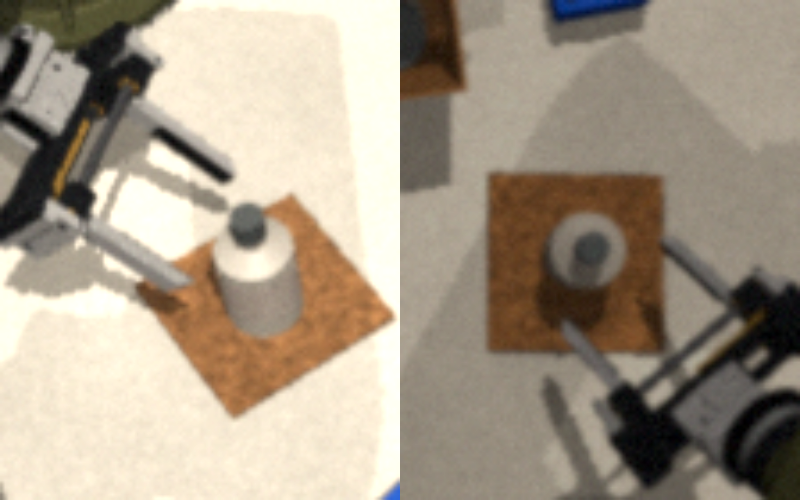

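The open fingers straddle the bottle. In the top crop the tips are at (568,325) and (668,240) with the bottle at (587,248), lined up along the approach. I'm continuing.

Emit:
{"op": "jog_arm", "data": {"motion": [[0,0,0.018,0,0,0,1],[0,0,0.018,0,0,0,1],[-0.001,0,0.018,0.001,0.001,0.001,1],[-0.001,0,0.018,0.001,0.001,0.001,1],[0,0,0,0,0,0,1]]}}

```text
time_s: 10.7
ee_pos: [0.4593, -0.0489, 0.0446]
eef_rot: [3.141, -0.8, 0.701]
force: [-0.4, 0.1, -0.8]
grip_width: 0.094
grip_force: 0.0
```

Emit:
{"op": "jog_arm", "data": {"motion": [[0,0,0,0,0,0,0.4],[0,0,0,0,0,0,0.3],[0,0,0,0,0,0,-1],[0,0,0,0,0,0,-1],[0,0,0,0,0,0,-1]], "squeeze": 15}}

```text
time_s: 11.2
ee_pos: [0.4592, -0.0494, 0.0447]
eef_rot: [3.139, -0.8, 0.702]
force: [-2.8, -1.8, 4.1]
grip_width: 0.0598
grip_force: 15.0
```

Run:
```python
from plan import *
p,R,o=pose()
a=p+[0,0,.045]
rows((a,R),step=.016)
rows((a,R),(a+[-.04,-.277,.003],R),step=.035)
```

```text
[0.011, 0.0, -0.01, 0.0, 0.0, 0.0]
[0.011, 0.0, -0.011, 0.0, 0.0, 0.0]
[0.01, 0.0, -0.01, 0.0, 0.0, 0.0]
n 3 q [-0.61  0.32  2.22  1.23  0.83 -0.73]
[0.016, 0.0, -0.016, 0.0, 0.0, 0.0]
[0.016, 0.0, -0.015, 0.0, 0.0, 0.0]
[-0.018, 0.023, -0.019, 0.0, 0.0, 0.0]
[-0.018, 0.024, -0.019, 0.0, 0.0, 0.0]
[-0.018, 0.023, -0.019, 0.0, 0.0, 0.0]
[-0.018, 0.023, -0.019, 0.0, 0.0, 0.0]
[-0.018, 0.023, -0.019, 0.0, 0.0, 0.0]
[-0.017, 0.024, -0.019, 0.0, 0.0, 0.0]
[-0.018, 0.023, -0.019, 0.0, 0.0, 0.0]
[-0.018, 0.023, -0.019, 0.0, 0.0, 0.0]
n 10 q [-0.61  0.32  2.22  1.23  0.83 -0.73]
```

Emit:
{"op": "jog_arm", "data": {"motion": [[0,0,0,0,0,0,-1],[0.011,0,-0.01,0,0,0,-1],[0.011,0,-0.011,0,0,0,-1],[0.01,0,-0.01,0,0,0,-1]], "squeeze": 30}}

```text
time_s: 11.6
ee_pos: [0.4586, -0.0489, 0.0891]
eef_rot: [3.141, -0.799, 0.701]
force: [-0.8, -0.5, -3.0]
grip_width: 0.06
grip_force: 30.0
```

Emit:
{"op": "jog_arm", "data": {"motion": [[-0.01,0.014,-0.01,0,0,0,-1],[-0.018,0.023,-0.019,0,0,0,-1],[-0.018,0.023,-0.019,0,0,0,-1],[-0.018,0.023,-0.019,0,0,0,-1],[-0.018,0.023,-0.019,0,0,0,-1]]}}

```text
time_s: 12.1
ee_pos: [0.4357, -0.2079, 0.0897]
eef_rot: [3.141, -0.8, 0.701]
force: [0.7, 0.2, -2.7]
grip_width: 0.06
grip_force: 30.0
```

Emit:
{"op": "jog_arm", "data": {"motion": [[-0.018,0.023,-0.019,0,0,0,-1],[-0.018,0.023,-0.019,0,0,0,-1],[-0.014,0.018,-0.015,0,0,0,-1],[-0.008,0.01,-0.008,0,0,0,-1],[0,0,0,0,0,0,-1]]}}

```text
time_s: 12.6
ee_pos: [0.4193, -0.3188, 0.0904]
eef_rot: [3.14, -0.8, 0.699]
force: [0.2, 0.1, -2.5]
grip_width: 0.0596
grip_force: 30.0
```

Run:
```python
from plan import *
s=ctrl.camera("scene")[:,:,::-1];t=ctrl.camera("top")[:,:,::-1]
p,R,o=pose();print(p,o['eef_rot'],o['qpos'].round(2),o['force'],o['grip_width'])
b=p-.019*R.as_matrix()[:,2];print("bottle axis",b)
f=lambda i:np.clip(i*1.4,0,255).astype('uint8')
a=[]
for n,i,x,y in(("scene",s,100,230),("top",t,380,130)):
    c=cv2.resize(i[y:y+150,x:x+120],(400,500))
    for Pt,col in(([.57,-.3345,.04],(0,0,255)),(b+[0,0,.07],(0,255,0)),([.57,-.3345,.205],(255,0,0)),([.57,-.3345,.283],(255,0,255))):
        u=(proj(n,Pt)[0]-[x,y])*3.333;cv2.circle(c,tuple(int(v) for v in u),3,col,-1)
    a.append(c)
cv2.imwrite("pics/side.png",f(np.hstack(a)))
```

```text
[ 0.41954201 -0.31677506  0.09051154] [-3.14141934 -0.80027082  0.7000258 ] [-1.09  0.49  1.78  0.83  1.24 -0.65] [ 0.48059854 -0.12850266 -3.85225746] 0.059215792833715836
bottle axis [ 0.40911699 -0.32556069  0.10374527]
```

View pics/side.png

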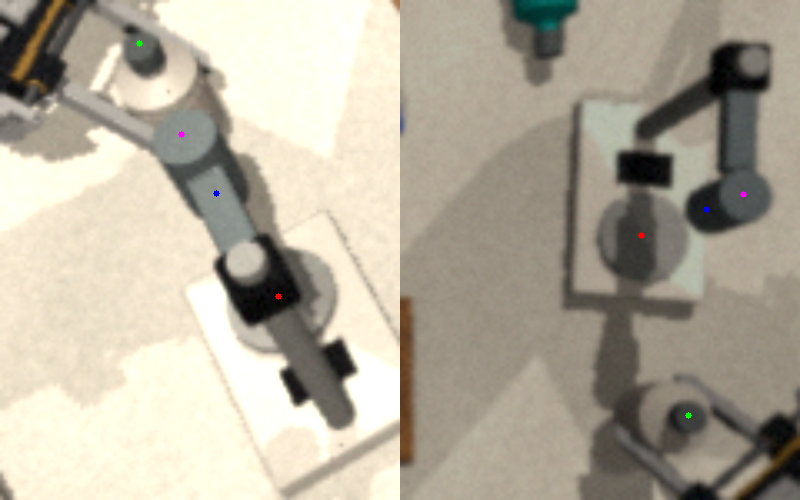

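The picture shows the bottle held upright just in front of the station. The model dots match the cap, the head top and the platform within about 2 px: platform at top crop (643,238), cap at (689,416). There is 14 mm of room under the foot and 31 mm over the cap, so I'm sliding it in.

Run:
```python
from plan import *
p,R,o=pose();t=np.r_[np.array([.569,-.3355])+.019*d7[:2],.0905];print(t)
rows((t,R7),step=.02)
```

```text
[ 0.57942462 -0.32671946  0.0905    ]
[0.009, 0.012, 0.009, 0.0, 0.0, 0.0]
[0.009, 0.013, 0.009, 0.0, 0.0, 0.0]
[0.009, 0.012, 0.01, 0.0, 0.0, 0.0]
[0.009, 0.012, 0.009, 0.0, 0.0, 0.0]
[0.009, 0.012, 0.009, 0.0, 0.0, 0.0]
[0.009, 0.013, 0.009, 0.0, 0.0, 0.0]
[0.009, 0.012, 0.01, 0.0, 0.0, 0.0]
[0.009, 0.012, 0.009, 0.0, 0.0, 0.0]
[0.009, 0.013, 0.009, 0.0, 0.0, 0.0]
n 9 q [-1.09  0.49  1.78  0.83  1.24 -0.65]
```

Emit:
{"op": "jog_arm", "data": {"motion": [[0.009,0.012,0.009,0,0,0,-1],[0.009,0.013,0.009,0,0,0,-1],[0.009,0.012,0.01,0,0,0,-1],[0.009,0.012,0.009,0,0,0,-1],[0.009,0.012,0.009,0,0,0,-1]]}}

```text
time_s: 13.2
ee_pos: [0.5099, -0.3213, 0.0914]
eef_rot: [3.14, -0.8, 0.702]
force: [-0.2, -1.0, -2.4]
grip_width: 0.0593
grip_force: 30.0
```

Emit:
{"op": "jog_arm", "data": {"motion": [[0.009,0.013,0.009,0,0,0,-1],[0.009,0.012,0.01,0,0,0,-1],[0.009,0.012,0.009,0,0,0,-1],[0,0,0,0,0,0,-1]]}}

```text
time_s: 13.6
ee_pos: [0.564, -0.3241, 0.0913]
eef_rot: [3.14, -0.801, 0.704]
force: [-0.6, 0.7, -3.3]
grip_width: 0.0597
grip_force: 30.0
```

Run:
```python
from plan import *
p,R,o=pose();print(p,o['eef_rot'],o['force']);t=np.r_[np.array([.569,-.3355])+.019*d7[:2],.0905]
rows((t,R7),(t-[0,0,.010],R7),step=.01)
```

```text
[ 0.56400533 -0.32408331  0.09127286] [ 3.1396605  -0.800537    0.70419891] [-0.58371314  0.71547164 -3.30817341]
[0.003, 0.006, 0.004, -0.001, 0.0, 0.001]
[0.003, 0.006, 0.004, 0.0, -0.001, 0.002]
[-0.007, 0.0, 0.007, 0.0, 0.0, 0.0]
n 3 q [-0.88  0.65  1.49  0.88  1.19 -0.45]
```

Emit:
{"op": "jog_arm", "data": {"motion": [[0.003,0.006,0.004,0,0,0.001,-1],[0.003,0.006,0.004,0,0,0.002,-1],[-0.004,0,0.004,0,0,0,-1],[-0.003,0,0.003,0,0,0,-1],[0,0,0,0,0,0,-1]]}}

```text
time_s: 14.1
ee_pos: [0.5768, -0.3283, 0.0791]
eef_rot: [-3.138, -0.8, 0.695]
force: [0.8, -0.0, -2.2]
grip_width: 0.0596
grip_force: 30.0
```

Emit:
{"op": "jog_arm", "data": {"motion": [[-0.002,0,0.002,0,0,0,-1],[0,0,0,0,0,0,-1]]}}

```text
time_s: 14.3
ee_pos: [0.5772, -0.3286, 0.0771]
eef_rot: [-3.14, -0.8, 0.697]
force: [0.2, -0.0, -3.7]
grip_width: 0.0592
grip_force: 30.0
```

Emit:
{"op": "jog_arm", "data": {"motion": [[-0.001,0,0.001,0,0,0,-1],[0,0,0,0,0,0,-1]]}}

```text
time_s: 14.5
ee_pos: [0.5774, -0.3286, 0.0768]
eef_rot: [-3.141, -0.801, 0.698]
force: [-3.6, 1.4, 4.4]
grip_width: 0.0592
grip_force: 30.0
```

Emit:
{"op": "jog_arm", "data": {"motion": [[-0.001,0,0.001,0,0,0,-1],[0,0,0,0,0,0,-1]]}}

```text
time_s: 14.7
ee_pos: [0.5775, -0.3286, 0.0768]
eef_rot: [3.141, -0.802, 0.7]
force: [-11.7, 2.9, 16.7]
grip_width: 0.0596
grip_force: 30.0
```

Emit:
{"op": "jog_arm", "data": {"motion": [[0.001,0,-0.001,0,0,0,-1],[0,0,0,0,0,0,-1]], "squeeze": 5}}

```text
time_s: 14.9
ee_pos: [0.5774, -0.3287, 0.0765]
eef_rot: [-3.141, -0.801, 0.698]
force: [-4.8, 0.9, 5.8]
grip_width: 0.06
grip_force: 5.0
```

Emit:
{"op": "jog_arm", "data": {"motion": [[0,0,0,0,0,0,0.5],[0,0,0,0,0,0,0.9],[0,0,0,0,0,0,0.9]]}}

```text
time_s: 15.2
ee_pos: [0.5774, -0.3285, 0.0757]
eef_rot: [-3.14, -0.8, 0.697]
force: [-0.6, -0.6, 0.1]
grip_width: 0.0802
grip_force: 0.0
```

Emit:
{"op": "jog_arm", "data": {"motion": [[0,0,-0.01,0,0,0,0.9],[0,0,-0.03,0,0,0,0.9],[0,0,-0.04,0,0,0,0.9],[0,0,-0.04,0,0,0,0.9],[0,0,-0.03,0,0,0,0.9]]}}

```text
time_s: 15.7
ee_pos: [0.4935, -0.3993, 0.1827]
eef_rot: [3.14, -0.8, 0.698]
force: [0.9, 0.8, 0.3]
grip_width: 0.0892
grip_force: 0.0
```

Run:
```python
from plan import *
s=ctrl.camera("scene")[:,:,::-1];t=ctrl.camera("top")[:,:,::-1]
p,R,o=pose();print(p,o['force'],o['grip_width'],o['joint_vel'].round(3))
f=lambda i:np.clip(i*1.4,0,255).astype('uint8')
a=[]
for n,i,x,y in(("scene",s,100,230),("top",t,380,130)):
    c=cv2.resize(i[y:y+150,x:x+120],(400,500))
    for Pt,col in(([.568,-.3365,.16],(0,255,0)),):
        u=(proj(n,Pt)[0]-[x,y])*3.333;cv2.circle(c,tuple(int(v) for v in u),2,col,-1)
    a.append(c)
cv2.imwrite("pics/end.png",f(np.hstack(a)))
```

```text
[ 0.493627   -0.40065395  0.18382047] [-0.21943774  0.1735987  -0.08064269] 0.08942949512517388 [ 0.053  0.043  0.054  0.02  -0.058 -0.011]
```

View pics/end.png

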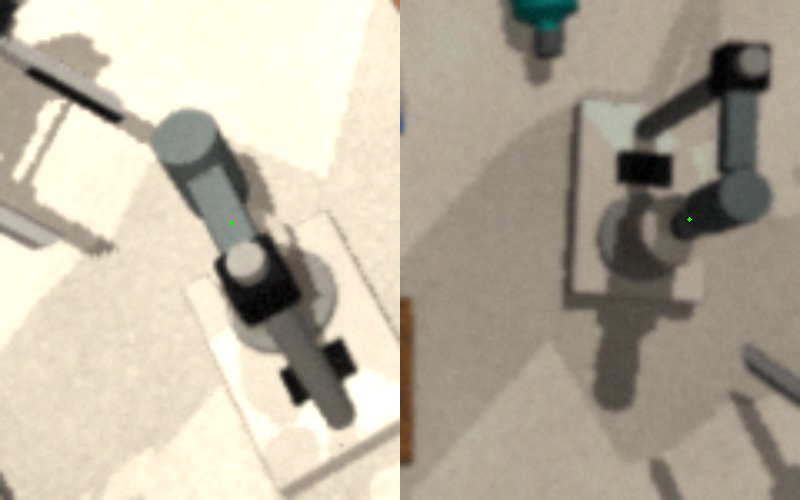

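The hand is clear. In the top crop the white body shows on the platform at (665,230), partly under the head, but the scene view is blocked by the post. I'll check the bottle's position numerically against the first frames.

Emit:
{"op": "jog_arm", "data": {"motion": [[0,0,-0.04,0,0,0,0.9],[0,0,-0.04,0,0,0,0.9],[0,0,-0.02,0,0,0,0.9],[0,0,0,0,0,0,0.9],[0,0,0,0,0,0,0.9]]}}

```text
time_s: 16.3
ee_pos: [0.4405, -0.4432, 0.2488]
eef_rot: [-3.138, -0.801, 0.696]
force: [0.3, 0.5, -1.8]
grip_width: 0.0892
grip_force: 0.0
```

Run:
```python
from h import *
def sil(n,x,y):
    th=np.linspace(0,2*np.pi,40);m=np.zeros((400,640),np.uint8)
    for zs,r in(((.04,.12),.03),((.12,.13),.022),((.13,.16),.013)):
        pts=np.concatenate([np.c_[x+r*np.cos(th),y+r*np.sin(th),0*th+z] for z in zs])
        cv2.fillConvexPoly(m,cv2.convexHull(proj(n,pts).astype(np.float32)).astype(np.int32),1)
    return m
for n in("scene","top"):
    a=cv2.imread(f"pics/{n}0.png").astype(int);b=ctrl.camera(n)[:,:,::-1].astype(int)
    D=cv2.GaussianBlur(np.abs(a-b).sum(2).astype(np.float32),(3,3),0)>30
    ring=cv2.dilate(sil(n,.568,-.3365),np.ones((25,25)))
    best=[]
    for dx in np.arange(-.02,.021,.004):
        for dy in np.arange(-.02,.021,.004):
            s=sil(n,.568+dx,-.3365+dy)>0;w=ring>0
            best.append(((D&s).sum()-(D&w&~s).sum(),round(dx,3),round(dy,3)))
    s=sil(n,.568,-.3365)>0
    print(n,"inside",D[s].mean().round(2),"ring",D[(ring>0)&~s].mean().round(2),sorted(best)[-4:])
    x,y=(170,285) if n=="scene" else (436,186)
    for r in range(y,y+34,2):print(''.join('%4d'%v for v in (b-a)[r,x:x+34:2].sum(1)))
print({k:np.round(v,3) for k,v in ctrl.get_obs().items() if k in('force','joint_vel','time_s')})
```

```text
scene inside 0.26 ring 0.21 [(np.int64(-2), np.float64(0.016), np.float64(0.016)), (np.int64(38), np.float64(0.016), np.float64(0.02)), (np.int64(42), np.float64(0.02), np.float64(0.016)), (np.int64(66), np.float64(0.02), np.float64(0.02))]
   4  14   5   4  23   1   5   4  11   4   7   7   4   5  -6   6   3
   8  -2   6  11   0   7   9   0  -3   9   0  11   4  10   7  -1   4
   0   3  -2  12  -3   4   0   3   5   6   3 -18  13   5   0  -7   4
  -5   1   0  17  10  -7  17  -1  -6  11  -3   7   6   6  -2   5  -4
   3 -18 -25 -22  21  28   0  10   1   8  -5  -9   6  -8   7  10  16
   7  -1   7  22   5 103  21  -3  -4  17   5  -5  -2   1   0  -2   9
  -2  11   5   8  34 154 117-106 -79  -5   6  16  -3   5  -5   0   2
  -3   6 -13  12  19  41 168 -35-169 -78  13   3   2   2  -2  -1  13
   0   7  -5  10  17 -19 104  16-116-187   0   2   3  -1  10  -5  -8
   1   4  -1   6 -14   5 -27 -67-171-275 -19  11  13   6   6   1  -8
  -1   3   5   4   2  14  -4   4 -19 -78-134 -29  -7   4   0  11   0
   7   1  11  -1  -3   5   1  -3 -53 -46-137 -95 -62 -10  20   7   0
  -6   2  -4   9  11  11 -12   
[... 1174 characters left out ...]
127-114
  10  11  -9 -33 -80 -37 -42 -35 -41  45  -8 -44 -35 -51 -42-116 -85
  17  10   7 -22 -79 -26 -27 -32 -38 -36 -49 -77 -31 -41 -48 -95 -67
  13  15  17 -14 -38 -23 -23 -46 -46 -40 -61-119 -61 -47 -86 -93 -12
  16  17  11 -10 -17 -25 -15 -39  -9 -30 -73-114-124 -82 -40 -23  -8
   6   9  16 -63 -69 -25 -15 -35 -27 -42-119-110-110-109 -23 -28 -23
  20  19   7-100-120 -28 -47 -38 -25 -53 -81-123-151 -74 -19 -21 -11
   9  13  15-114-113 -31 -36 -27 -35-128-162-174-171 -51  -1  13   0
  23   6  -6 -38 -37  -3   1  -8 -43-111-126-127-121  -8  16   8   7
{'time_s': np.float64(16.4), 'joint_vel': array([ 0.003, -0.002, -0.006,  0.   ,  0.007,  0.   ]), 'force': array([ 0.29 , -0.027,  0.851])}
```

Run:
```python
from h import *
b=ctrl.camera("top").astype(int).sum(2);a=cv2.imread("pics/top0.png").astype(int).sum(2)
for z in(.04,.08,.12):
    for x in(.558,.568):print(z,x,proj("top",[x,-.3365,z])[0].round(1),"left",proj("top",[x,-.3065,z])[0].round(1),"top",proj("top",[x+.03,-.3365,z])[0].round(1))
for r in range(186,216):print(r,(b-a)[r,446:472])
```

```text
0.04 0.558 [453.3 204.7] left [443.2 204.6] top [453.  194.7]
0.04 0.568 [453.2 201.4] left [443.1 201.2] top [452.9 191.4]
0.08 0.558 [457.6 203.1] left [447.2 203. ] top [457.2 192.8]
0.08 0.568 [457.5 199.7] left [447.1 199.5] top [457.1 189.4]
0.12 0.558 [462.1 201.4] left [451.4 201.3] top [461.8 190.8]
0.12 0.568 [462.  197.9] left [451.2 197.7] top [461.6 187.3]
186 [-15 -28 -32 -19 -18  -2  -6 -25 -20 -14 -22 -19 -29 -23 -27 -14 -25 -18
 -13 -24 -22 -27 -17  -7  -7  18]
187 [-34 -16 -21   0   0   2  -7  -3 -15   3 -15 -20 -24 -33 -40 -43 -44 -42
 -41 -28 -29 -12 -17 -11   0  -3]
188 [ -14   -3   -2   -7  -14  -24  -20  -21  -13  -11   -7  -16  -13  -46
  -95 -104 -117 -128 -125  -85  -60  -23   -9   18    5   -8]
189 [   1  -13  -18  -13  -14  -31  -10  -29  -17  -22  -29  -34  -50  -94
 -132 -165 -189 -200 -188 -151  -71    6   -3  -10   11   -7]
190 [ -13  -20  -23  -24  -19  -10  -34  -20  -23  -42  -75  -73  -78  -93
 -111 -149 -192 -215 -214 -153  -57   -2    7   15    1    6]
191 [ -38  -25  -18  -17  -23  -22  -34  -22  -31  -34  -73  -81  -77  -72
  -89 -116 -147 -195
[... 2603 characters left out ...]
  -8  -12   -6]
211 [ -12  -12  -22  -18  -21   -9  -33  -30  -30  -62 -103 -124 -112 -123
 -119 -115  -73  -32  -21  -33  -19  -23  -35  -19  -22    0]
212 [ -27  -31  -25  -19  -40   -9  -15  -24  -50 -100 -120 -106 -108  -99
 -114 -131  -94  -40  -24  -26  -21  -23  -33  -19  -39  -12]
213 [ -44  -21  -31  -35  -23  -13  -16  -40  -47  -86 -102  -79  -95  -81
  -99 -147 -116  -41  -22  -22  -25  -21  -19  -30   -9   -4]
214 [ -26  -33  -43  -24  -36  -38  -34  -31  -44  -69  -77 -103 -132 -143
 -158 -134  -67  -21  -18  -18  -15   -4  -13  -21  -23    1]
215 [ -25  -25  -33  -46  -34  -42  -32  -37  -72 -108 -138 -150 -169 -180
 -164 -125  -57  -28  -20  -14   -4   -8    9    5   -3   12]
```

The shoulder's left edge (col ≈452, row ≈198) and top edge (row ≈188) match the model at (0.568,-0.3365) to within about 2 mm. The bottle is upright and near the platform's centre, so I'm handing in.

```bash
python3 -c "
from station import ctrl
print(ctrl.hand_in())"
```

```text
the job is handed in; nothing more can be done
None
```

The bottle was stood on the cork mat, taken again lower down, and left released and upright about 2 mm from the platform's centre under the detector. The job is handed in at about 16.5 s; no verdict was returned.

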